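Clear the jammed grinding-ball feeder into its catch tray

TASK

The grinding balls are jammed at the outlet of the feeder. First slide the catch tray sideways along its board until it drops fully home into the shallow pocket below the outlet; then reach in through the outlet under the guard and gently nudge the wedged ball back up the lane, again if it wedges again, so that all four balls roll out and come to rest in the tray. Leave the other things on the table where they are.

Things in the scene. Friction and masses are not known exactly. Their poses are not given: they have to be found in the camera images.
- feeder: Ball feeder fixed to the table: a lane that slopes down to an outlet facing the robot. Origin on the table straight below the middle of the outlet; x points level up the lane, y left, z up. Lane floor climbs 8 degrees along +x, from 70 mm above the table at the outlet. Side walls 50 mm high, 5 mm thick, inner faces at y = +/-57 mm, x = 0 to 250 mm.
- outlet (a point): Middle of the outlet on the lane floor, 70 mm above the table; axes as the feeder's. The outlet is 76 mm wide (y = +/-38 mm), open to the front and above; left and right of it shoulder plates at 45 degrees, 50 mm high, widen from it to the side walls over the first 19 mm of the lane.
- bay (a point): Lane floor in the bay on the right of the lane (feeder x = 0 to 73 mm, y = -57 to -7 mm). Further up, a guide plate closes the right part and the lane is single file between y = -7 and 57 mm. Axes as the feeder's.
- guard (a point): Middle of the front bar (8 mm thick) of the guard grille: steel bars 23 mm apart over the lane, 110 mm above its floor, from here up to its end, as wide as the lane (122 mm), on small posts on the side walls. Balls can be reached only by a finger slanting forward and down (30 to 45 degrees) through the outlet under this bar; the gripper's other finger may pass outside the side wall.
- board (a point): Top of the base board left of the pocket, 10 mm above the table. The board lies in front of and below the outlet, feeder x = -148 to 28 mm, y = -92 to 252 mm; two rails along y, 17 mm high over the table, guide the tray (2 mm play).
- pocket (a point): Middle of the floor of the shallow pocket in the board (175 mm along y, 5 mm deep, floor 5 mm above the table) below the outlet, at feeder x = -60 mm, y = 0; axes as the feeder's.
- tray_mid (a point): Grey plastic open catch tray, 150 mm (x) by 170 mm (y), 45 mm high, walls 5 mm, 0.4 to 0.85 kg; this point is its centre, 22.5 mm above its underside. Starts on the board left (+y) of the pocket, partly over it; pushed low on the middle of its left side along feeder -y (a few N) it tips a little, then drops 5 mm into the pocket, whose far edge stops it.
- ball1_center (a point): Plain white porcelain ball, 60 mm across, about 270 g, slippery; this point is its centre. At the start in the bay right of the outlet, held on the right shoulder by ball 2; free, it rolls down the shoulder and out.
- ball2_center (a point): Plain white porcelain ball, 60 mm across, about 270 g, slippery; this point is its centre. At the start the wedged one: at the left wall, 26 mm further up the lane than ball 1, leaning on it. Reached through the left part of the outlet. Nudged 15 to 25 mm up the lane (1 to 3 N) it frees ball 1, which may lean under the slanting finger: draw it out steeply upwards; all roll out, or wedge again.
- ball3_center (a point): Plain white porcelain ball, 60 mm across, about 270 g, slippery; this point is its centre. At the start behind ball 2 in the lane.
- ball4_center (a point): Plain white porcelain ball, 60 mm across, about 270 g, slippery; this point is its centre. At the start last in the lane.
- cup: White cup, 72 mm across, 75 mm high, bystander right of the lane; origin at the centre of its underside.
- jar: Amber jar, 60 mm across, 85 mm high, bystander left of the lane; origin at the centre of its underside.
- prop: Upright terracotta kiln prop, 40 mm across, 70 mm high, bystander right of the board; origin at the centre of its underside.
- bowl: White bowl, 120 mm across, 50 mm high, bystander; origin at the centre of its underside.
- brush: Glazing brush lying on the table, bystander; origin under its middle.
- mug: Terracotta mug, 80 mm across, 90 mm high, bystander on the left; origin at the centre of its underside.
- dish: White plate, 150 mm across, 20 mm high, bystander on the left; origin at the centre of its underside.
Mind the look-alikes: they are no part of the job. What is shaped like the part that bears tray_mid but pink is not meant.

How it is judged (in metres and radians):
On the way, in this order (a step that is already met when the one before it is completed fails the run):
1. the tray has dropped home into the pocket while no ball has yet left the feeder (x of tray_mid in the frame of pocket between -0.007 and 0.007 m and y of tray_mid in the frame of pocket between -0.007 and 0.007 m and z of tray_mid in the frame of pocket below 0.0245 m and angle between tray_mid's own z axis and vertical below 0.03 rad and z of each of ball1_center, ball2_center, ball3_center, ball4_center in the frame of feeder above 0.085 m), for 0.2 s.
2. a fingertip has nudged the wedged ball (ball 2) back up the lane by 6 mm or more (x of ball2_center in the frame of feeder above 0.0594 m), for 0.05 s.
3. all four balls are in the tray (x of ball1_center in the frame of tray_mid between -0.072 and 0.072 m and y of ball1_center in the frame of tray_mid between -0.082 and 0.082 m and z of each of ball1_center, ball2_center, ball3_center, ball4_center in the frame of tray_mid below 0.055 m and x of ball2_center in the frame of tray_mid between -0.072 and 0.072 m and y of ball2_center in the frame of tray_mid between -0.082 and 0.082 m and x of ball3_center in the frame of tray_mid between -0.072 and 0.072 m and y of ball3_center in the frame of tray_mid between -0.082 and 0.082 m and x of ball4_center in the frame of tray_mid between -0.072 and 0.072 m and y of ball4_center in the frame of tray_mid between -0.082 and 0.082 m), for 0.2 s.
At the end, for the whole second after the job is handed in: The tray lies flat in the pocket (centre within 7 mm of the pocket's in x and y, underside within 2 mm of the pocket floor) and all four balls lie at rest inside it (all of step 3 and x of tray_mid in the frame of pocket between -0.007 and 0.007 m and y of tray_mid in the frame of pocket between -0.007 and 0.007 m and z of tray_mid in the frame of pocket below 0.0245 m and angle between tray_mid's own z axis and vertical below 0.03 rad and linear speed of each of ball1, ball2, ball3, ball4 below 0.03 m/s); the robot touches nothing.
It fails at once if a finger pressed a ball with more than 30 N (contact force between the fingers and ball1 above 30 N or contact force between the fingers and ball2 above 30 N or contact force between the fingers and ball3 above 30 N or contact force between the fingers and ball4 above 30 N).
It fails at once if a bystander was moved by more than 30 mm (distance of any of cup, jar, prop, bowl, brush, mug, dish from where it was at the start of the episode above 0.03 m).
It also fails if it takes over 51 s, if anything falls off the work surface, if the arm or the gripper's body presses on something with over 40 N, if the wrist force passes 120 N, or if a joint passes its speed limit or range.

ROBOT

A 7-joint arm with a two-finger parallel gripper is mounted at the origin on the work surface. World frame = base frame: x ahead of the robot, y to its left, z up, the work surface at z = 0. Lengths are in mm, angles in rad, forces in N, time in s.
With the tool pointing down it reaches from about 400 to 850 mm from the base axis. Payload 4.5 kg.
Tool frame: the origin (TCP) lies at the very end of the fingers, on their centre line; the grasp point (between the pads) lies 19 mm behind it; z points along the fingers, y is the line along which they close (so a half turn about z gives the same grasp; the last joint's range is limited). The gripper opens to 85 mm and grips with 20 to 120 N. Pads are 22 mm wide; open, the fingers measure 114 mm over their backs; the gripper's body (76 mm by 85 mm) begins 54 mm behind the grasp point. The pads swing forward as they close: fully open they stand 13 mm farther back than shut.
Start: joints at [-1.107, 0.689, -0.195, 1.565, 0.157, 0.902, -0.215], TCP at [260.415, 568.189, 231.317] pointing down, gripper open.
Joint ranges: [-3.01, 3.01], [-0.46, 2.08], [-1.47, 1.51], [0.13, 2.56], [-1, 4.14], [0.04, 2.09], [-2.66, 2.66]. Speed limits (rad/s): [2.57, 2.57, 3.14, 3.14, 3.14, 3.14, 3.14].

INTERFACE

Orientations are given as a unit quaternion [x, y, z, w].
In Python, from bench import manip gives the robot as it stands.
- The arm moves only by the shell command python3 -m crank 'ROWS'. ROWS is JSON, a list of rows, each a list of 7 numbers: the turn, a rotation vector about the tool's x, y, z in rad, then the shift along the tool's x, y, z in cm, then the opening in per cent of the stroke, from 0 (shut) to 100 (fully open). In form: [[wx, wy, wz, dx, dy, dz, fingers], ...]. A call has 1 to 5 rows; each row is the pose to reach, as a shift and turn from the pose commanded when the call began, along the tool's axes at that moment; what a row does not reach only later rows make up. A row lasts 1/12 s, in which the tool goes at most 41.7 mm and 7.16 degrees, less where a joint would pass 70% of its speed; a pose out of reach is approached as far as the arm can. A call with a gripper value outside its range is refused whole. The fingers move at their own pace and stop on an object; the grip force is fixed at half the most. Time passes only in rows, so rows that repeat a pose let the fingers close. It gives the time, the measured TCP pose, the force, the opening and the grip force at its end, in the units of the state.
- manip.observe(): the state, without advancing time (a new reading comes with each control period).
- manip.snapshot(name): name is "scene" or "side" or "wrist"; returns the picture (400x640x3 uint8, blue, green, red); there is no depth.
- manip.camera_params(name): a dict with "mtx" (3x3 intrinsics, pixels), "xyz" and "orientation" of the camera in the world; the wrist camera has in their place "mount" (4x4, takes a point from camera to tool coordinates, whose origin is the TCP and whose axes are the flange's). Camera axes: x right, y up, looking along -z (the intrinsics and any distortion apply to the point x, -y, -z); pixel columns grow to the right and rows downward; lengths in mm; the calibration is good to about 2 mm. A picture is of the moment at which its call begins: read the wrist's pose just before it. camera_params takes no time and is no camera call.
- manip.close_job(): hands the job in; it is judged then, once.
Trained networks look in the newest picture that a camera, given by its name, has taken for a name from the list of things; names that differ only in an ending like _2 or _b are one class to them, and where a whole thing is asked for, a point or a joint stands for the part that bears it (a point fixed in the world has none). Each returns a list of dicts, best first, with "confidence" (0 to 1); they miss things now and then, are a little off and sometimes report something else, mostly with a low value. They report only what shows in the picture. A call takes as long as a camera call. They do not tell look-alikes from the thing itself.
- manip.find_in(target, camera): "box" ([left, top, width, height] in pixels, round what is visible of it).
The state is a dict: "t": time; "joint_positions": joint angles; "dq": joint speeds; "joint_torque": joint torques, N m; "tool_pos": TCP position; "orientation": TCP orientation; "contact_force": force on the tool from outside, world axes, zero at the start; "wrist_torque": the same for the moment, N m; "gripper_width": opening from 0.0 (shut) to 1.0 (fully open); "finger_force": force on a finger pad.
Only numpy, scipy, OpenCV 4.12 (cv2) and the standard library are available. Lean on these libraries where they do the work, as an engineer would, in place of code of your own. Each camera call takes 0.05 s, during which the arm holds its last target. There are 200 camera calls.

## Working session

There is one attempt and no reset: what is moved stays moved. The work goes in short steps, Python scripts to look and compute and a shell command to move; the robot and the scene stay as the last step left them, time stands still between calls to the robot, and variables do not carry over. Pictures are saved under pics/ and viewed, at most 10 in all, crops included, and the job is handed in when it is done.

```bash
mkdir -p pics; ls
cat > h.py <<'E'
from bench import manip
import numpy as np, cv2
from scipy.spatial.transform import Rotation as R
def cam(n):
    p=manip.camera_params(n); K=np.array(p["mtx"],float)
    if "mount" in p:
        s=manip.observe(); M=np.array(p["mount"],float); T=np.eye(4)
        T[:3,:3]=R.from_quat(s["orientation"]).as_matrix(); T[:3,3]=s["tool_pos"]; T=T@M
        return K,T[:3,:3],T[:3,3],p
    o=p["orientation"]; r=R.from_quat(o).as_matrix() if np.size(o)==4 else np.array(o)
    return K,r,np.array(p["xyz"],float),p
def ray(c,uv):
    K,r,t,_=c; d=np.linalg.inv(K)@[uv[0],uv[1],1]; d=r@(d*[1,-1,-1]); return t,d/np.linalg.norm(d)
def proj(c,P):
    K,r,t,_=c; q=r.T@(np.array(P,float)-t)*[1,-1,-1]; q=K@q; return q[:2]/q[2]
def onz(c,uv,z):
    t,d=ray(c,uv); return t+d*(z-t[2])/d[2]
def tri(*cu):
    A=0;b=0
    for c,uv in cu:
        t,d=ray(c,uv); P=np.eye(3)-np.outer(d,d); A=A+P; b=b+P@t
    X=np.linalg.solve(A,b); return X
E
python3 - <<'E'
from h import *
print(manip.observe())
for n in("scene","side","wrist"):
    c=cam(n); print(n,c[3]); im=manip.snapshot(n); cv2.imwrite(f"pics/{n}0.png",im)
    for t in("feeder","tray_mid","ball1_center","cup","jar","prop","bowl","mug","dish","brush"):
        print(t,[( [round(x) for x in d["box"]],round(d["confidence"],2)) for d in manip.find_in(t,n)[:5]])
E
```

```text
pics
{'t': 0.0, 'joint_positions': array([-1.10721139,  0.68998991, -0.19449714,  1.5663835 ,  0.15730785,
        0.90249015, -0.21509821]), 'dq': array([ 9.50382348e-05, -2.88472583e-03,  1.85340574e-05, -3.09098412e-03,
        2.23307021e-03,  9.63509612e-05, -1.02070604e-03]), 'joint_torque': array([ 2.45478560e-05, -5.39605021e+01, -1.26665197e+00, -1.58540368e+01,
        9.09197173e-03,  9.41041246e-03,  1.47742571e-05]), 'tool_pos': array([260.20132666, 567.52689616, 230.46940881]), 'orientation': array([ 2.13201767e-01,  9.77007740e-01, -9.31272356e-04, -1.24850606e-04]), 'contact_force': array([ 0.30611387, -0.91681869,  0.11039081]), 'wrist_torque': array([ 0.00896509, -0.04460644,  0.06842428]), 'finger_force': 0.0, 'gripper_width': 1.0006433479765207}
scene {'mtx': array([[425.41654705,   0.        , 311.05093097],
       [  0.        , 425.41654705, 196.20133136],
       [  0.        ,   0.        ,   1.        ]]), 'xyz': array([1424.22948836,   82.06549326,  975.56967382]), 'orientation': array([0.28311266, 0.28379163, 0.66062249, 0.63473417])}
feeder [([219, 194, 14
[... 1104 characters left out ...]
[315, 112, 42, 28], 0.51)]
brush [([314, 112, 37, 26], 0.7)]
wrist {'mtx': array([[348.26886865,   0.        , 323.15735758],
       [  0.        , 348.26886865, 200.51693112],
       [  0.        ,   0.        ,   1.        ]]), 'mount': array([[ 1.14058457e-03,  9.59092811e-01,  2.83089523e-01,
         7.07971162e+01],
       [ 9.99999289e-01, -9.95038431e-04, -6.57917509e-04,
         8.45274983e-02],
       [-3.49318999e-04,  2.83090072e-01, -9.59093264e-01,
        -1.42321077e+02],
       [ 0.00000000e+00,  0.00000000e+00,  0.00000000e+00,
         1.00000000e+00]])}
feeder []
tray_mid []
ball1_center []
cup []
jar []
prop []
bowl []
mug []
dish [([272, 264, 127, 109], 0.74)]
brush []
```

Run:
```python
import cv2,numpy as np
a=cv2.imread("pics/scene0.png");b=cv2.imread("pics/side0.png")
A=cv2.resize(a[130:320,100:500],None,fx=2,fy=2,interpolation=3)
cv2.imwrite("pics/scA.png",A)
B=cv2.resize(b[100:290,180:460],None,fx=2.85,fy=2.85,interpolation=3)
cv2.imwrite("pics/siA.png",B)
```

```text
(no output)
```

View pics/scA.png

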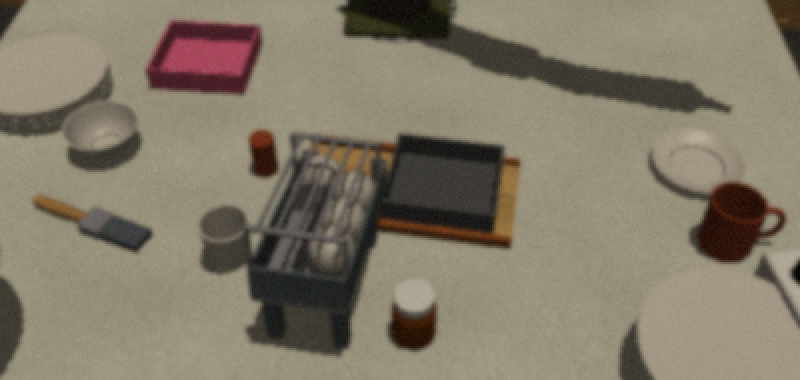

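View pics/siA.png

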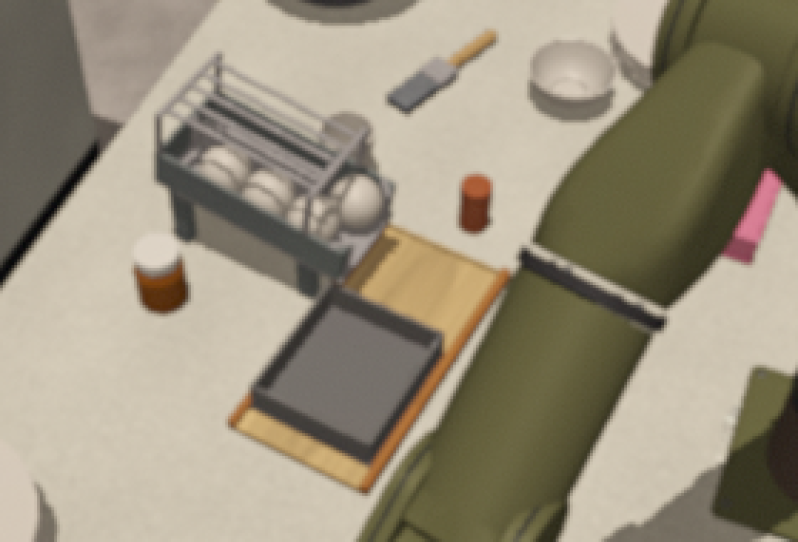

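The scene picture shows the grey tray at scene full-picture pixel ≈(321,219) and side ≈(301,232). A pink look-alike tray is at scene ≈(201,160) and side ≈(445,176), and I reject it. The balls show white under the grille, with ball 1 at the outlet at side ≈(306,171). I'll fit the feeder pose to marked corners in both views.

```bash
cat > fit.py <<'E'
from h import *
from scipy.optimize import least_squares
S=lambda u,v:(u/2+100,v/2+130)
D=lambda u,v:(u/2.85+180,v/2.85+100)
cs,cd=cam("scene"),cam("side")
L=[(cs,S(512,237),(28,252,17)),(cs,S(519,159),(-148,252,17)),
(cs,S(247,229),(250,-61,215)),(cs,S(350,238),(250,61,215)),(cs,S(293,136),(0,-61,180)),(cs,S(384,148),(0,61,180)),
(cd,D(232,420),(28,252,17)),(cd,D(366,486),(-148,252,17)),(cd,D(510,271),(-148,-92,17)),
(cd,D(218,57),(250,-61,215)),(cd,D(158,118),(250,61,215)),(cd,D(309,193),(0,61,180)),(cd,D(366,125),(0,-61,180))]
def W(p,P): return np.r_[p[:2],0]+R.from_euler("z",p[2]).apply(P)
f=lambda p:np.concatenate([proj(c,W(p,P))-uv for c,uv,P in L])
r=least_squares(f,[550,0,0],loss="soft_l1",x_scale=[100,100,1])
if __name__=="__main__":
    print(r.x,np.degrees(r.x[2])); print(r.fun.reshape(-1,2).round(1).tolist())
    inv=lambda X:R.from_euler("z",-r.x[2]).apply(X-np.r_[r.x[:2],0])
    # tray top corners (z=10+45=55)
    for c,pts in((cs,[S(400,137),S(504,148),S(495,225)]),(cd,[D(337,291),D(253,386),D(372,452),D(440,340)])):
        for q in pts: print("tray",inv(onz(c,q,55)).round())
    for P in [(0,0,70),(-60,0,5),(-60,90,27)]: print(P,W(r.x,P).round(1))
    print("balls",inv(onz(cd,D(360,204),103)).round(),inv(onz(cd,D(312,215),107)).round())
    np.save("feeder.npy",r.x)
E
python3 fit.py
```

```text
[ 5.55007496e+02 -4.78452234e+01 -1.01026064e-01] -5.788367093424509
[[0.2, 0.4], [-0.2, -2.0], [-1.4, 6.7], [-0.8, 8.2], [2.9, -7.4], [0.6, -8.9], [-0.7, 0.2], [2.6, 0.7], [-0.2, -1.7], [-7.3, -3.6], [-7.4, -2.3], [9.6, 7.3], [8.3, 6.1]]
tray [-121.   62.   55.]
tray [-121.  227.   55.]
tray [ 40. 225.  55.]
tray [-2. 65. 55.]
tray [ 14. 223.  55.]
tray [-137.  235.   55.]
tray [-135.   72.   55.]
(0, 0, 70) [555.  -47.8  70. ]
(-60, 0, 5) [495.3 -41.8   5. ]
(-60, 90, 27) [504.4  47.7  27. ]
balls [ 18. -26. 103.] [ 56.  19. 107.]
```

```bash
cat >> fit.py <<'E'
t8=np.tan(np.radians(8))
def g(p):
    o=[]
    for c,uv,P in L:
        if P[2]>100:
            x=p[3] if P[0]==0 else p[4]; P=(x,P[1],180+x*t8)
        o.append(proj(c,W(p,P))-uv)
    return np.concatenate(o)
r=least_squares(g,[550,-50,-.1,30,230],loss="soft_l1",x_scale=[100,100,1,100,100])
if __name__=="__main__":
    print(r.x.round(3)); print(r.fun.reshape(-1,2).round(1).tolist())
    inv=lambda X:R.from_euler("z",-r.x[2]).apply(X-np.r_[r.x[:2],0])
    for c,pts in((cs,[S(400,137),S(504,148),S(495,225)]),(cd,[D(337,291),D(253,386),D(372,452),D(440,340)])):
        for q in pts: print("tray",inv(onz(c,q,55)).round())
    for P in [(0,0,70),(-60,0,5),(-60,90,27)]: print(P,W(r.x,P).round(1))
    print("balls",inv(onz(cd,D(360,204),103)).round(),inv(onz(cd,D(312,215),107)).round())
    np.save("feeder.npy",r.x)
E
python3 fit.py | tail -18
```

```text
tray [-135.   72.   55.]
(0, 0, 70) [555.  -47.8  70. ]
(-60, 0, 5) [495.3 -41.8   5. ]
(-60, 90, 27) [504.4  47.7  27. ]
balls [ 18. -26. 103.] [ 56.  19. 107.]
[ 5.54167e+02 -4.79550e+01 -1.16000e-01  3.63180e+01  2.25739e+02]
[[-0.1, 1.2], [0.4, -1.3], [0.4, -1.1], [-0.3, 0.9], [-0.6, -0.4], [-1.9, -1.3], [-1.5, -0.3], [1.3, 0.8], [0.1, -1.0], [0.2, -0.9], [-0.2, 0.4], [-0.7, 1.8], [-1.2, 1.1]]
tray [-121.   61.   55.]
tray [-123.  226.   55.]
tray [ 38. 225.  55.]
tray [-2. 66. 55.]
tray [ 11. 223.  55.]
tray [-140.  233.   55.]
tray [-135.   70.   55.]
(0, 0, 70) [554.2 -48.   70. ]
(-60, 0, 5) [494.6 -41.    5. ]
(-60, 90, 27) [505.   48.4  27. ]
balls [ 19. -25. 103.] [ 57.  20. 107.]
```

```bash
cat >> h.py <<'E'
def FW(P):
    p=np.load("feeder.npy"); return np.r_[p[:2],0]+R.from_euler("z",p[2]).apply(P)
def WF(X):
    p=np.load("feeder.npy"); return R.from_euler("z",-p[2]).apply(np.array(X)-np.r_[p[:2],0])
def tilt(a,side=-1):
    # tool z: forward (feeder x) and down by a deg below horizontal; tool y = feeder y
    p=np.load("feeder.npy"); a=np.radians(a)
    z=np.array([np.cos(a),0,-np.sin(a)]); y=np.array([0,1.,0]); x=np.cross(y,z)
    return R.from_euler("z",p[2])*R.from_matrix(np.c_[x,y,z])
def row(P,Rt):
    s=manip.observe(); R0=R.from_quat(s["orientation"])
    w=(R0.inv()*Rt).as_rotvec(); d=R0.inv().apply(FW(P)-s["tool_pos"])/10
    print("turn",w.round(3),"deg",np.degrees(np.linalg.norm(w)).round(1),"shift cm",d.round(2))
def st():
    s=manip.observe(); z=R.from_quat(s["orientation"]).as_matrix()
    print("t",round(s["t"],2),"F-frame tcp",WF(s["tool_pos"]).round(1),"world",s["tool_pos"].round(1),"force",s["contact_force"].round(1),"q",s["joint_positions"].round(2),"open",round(s["gripper_width"],2))
E
python3 - <<'E'
from h import *
cs,cd=cam("scene"),cam("side")
print("jar",WF(onz(cd,(236,183+22),0)).round(),WF(onz(cs,(307,302),0)).round())
print("mug",WF(onz(cs,(470,255),0)).round(),"dish",WF(onz(cs,(449,210),10)).round())
st(); print(tilt(90).as_quat())
row((-60,268,110),tilt(90)); row((-60,268,20),tilt(90))
E
```

```text
jar [196. 141.   0.] [215. 137.   0.]
mug [-21. 588.  -0.] dish [-195.  539.   10.]
t 1.65 F-frame tcp [-363.3  577.9  231.3] world [260.4 568.2 231.3] force [ 0.   0.1 -1.2] q [-1.11  0.69 -0.19  1.57  0.16  0.9  -0.22] open 1.0
[ 5.81179756e-02  9.98309722e-01 -1.77934982e-18  3.05644201e-17]
turn [ 0.     0.    -0.313] deg 18.0 shift cm [-38.4  -20.13  12.13]
turn [ 0.     0.    -0.313] deg 18.0 shift cm [-38.4  -20.13  21.13]
```

```bash
python3 -m crank '[[0,0,-0.313,-38.4,-20.1,12.1,0],[0,0,-0.313,-38.4,-20.1,12.1,0],[0,0,-0.313,-38.4,-20.1,12.1,0],[0,0,-0.313,-38.4,-20.1,12.1,0],[0,0,-0.313,-38.4,-20.1,12.1,0]]'
python3 -c "
from h import *
st();row((-60,268,110),tilt(90))"
```

```text
t: 2.07
tool_pos: [384.2, 408.1, 175.0]
orientation: [0.058, 0.998, 0.0, 0.0]
contact_force: [-0.1, 0.7, -0.3]
gripper_width: 0.3
finger_force: 0.0
t 2.07 F-frame tcp [-221.7  433.2  175. ] world [384.2 408.1 175. ] force [-0.1  0.7 -0.3] q [-0.73  0.69 -0.29  1.82  0.29  0.68  0.27] open 0.3
turn [0.001 0.    0.   ] deg 0.0 shift cm [-16.17 -16.53   6.49]
```

```bash
python3 -m crank '[[0,0,0,-16.1,-16.5,6.5,0],[0,0,0,-16.1,-16.5,6.5,0],[0,0,0,-16.1,-16.5,6.5,0],[0,0,0,-16.1,-16.5,6.5,0],[0,0,0,-16.1,-16.5,6.5,0]]' >/dev/null
python3 -c "
from h import *
st();row((-60,268,60),tilt(90))"
```

```text
t 2.48 F-frame tcp [-81.5 289.6 118.4] world [506.8 249.1 118.4] force [ 0.9 -0.1 -0.1] q [-0.37  0.78 -0.29  1.85  0.38  0.57  0.55] open -0.0
turn [ 0.     0.001 -0.   ] deg 0.0 shift cm [-2.15 -2.16  5.84]
```

```bash
python3 -m crank '[[0,0,0,-2.1,-2.1,1,0],[0,0,0,-2.1,-2.1,1,0],[0,0,0,-2.1,-2.1,1,0]]' >/dev/null
python3 - <<'E'
from h import *
st();c=cam("wrist");im=manip.snapshot("wrist")
for P in [(-60,268,20),(-135,232,55),(15,232,55),(28,252,17),(-148,252,17)]:
    u=proj(c,FW(P)); print(P,u.round())
    if abs(u).max()<2000: cv2.circle(im,tuple(int(v) for v in u),4,(0,0,255),1)
cv2.imwrite("pics/w1.png",im)
E
```

```text
t 2.73 F-frame tcp [-60.4 267.4 108. ] world [525.2 224.7 108. ] force [-1.   1.3  0.4] q [-0.32  0.8  -0.29  1.83  0.39  0.57  0.59] open 0.0
(-60, 268, 20) [324. 205.]
(-135, 232, 55) [257.  91.]
(15, 232, 55) [270. 330.]
(28, 252, 17) [304. 313.]
(-148, 252, 17) [298.  70.]
```

View pics/w1.png

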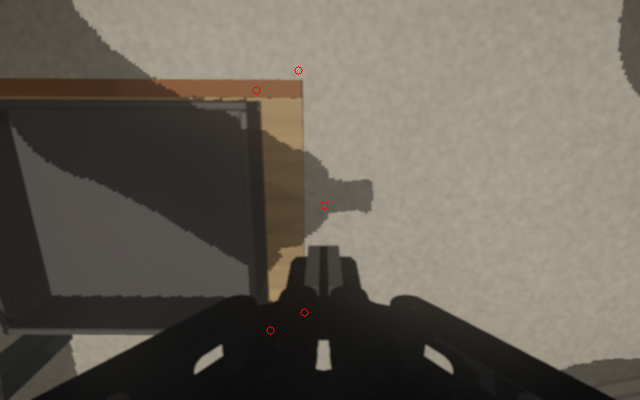

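The wrist view shows the board's end edge at u≈303, the front-left rail corner at (303,80), the tray's outer left wall at u≈262, and the shut fingers at (323,245).

Run:
```python
from h import *
c=cam("wrist")
for uv,z in [((303,80),17),((303,97),17),((304,235),10),((303,100),10),((260,101),55),((268,290),55),((250,101),55),((5,333),55)]:
    print(uv,z,WF(onz(c,uv,z)).round(1))
K,r,t,_=c; print(WF(t)); print(proj(c,manip.observe()["tool_pos"]))
```

```text
(303, 80) 17 [-143.4  257.2   17. ]
(303, 97) 17 [-133.  257.   17.]
(304, 235) 10 [-34.8 255.7  10. ]
(303, 100) 10 [-131.1  256.6   10. ]
(260, 101) 55 [-130.9  235.8   55. ]
(268, 290) 55 [-15.6 234.8  55. ]
(250, 101) 55 [-130.9  230.4   55. ]
(5, 333) 55 [16.2 59.8 55. ]
[-132.51797293  269.73836712  250.95787606]
[323.48282554 261.96875558]
```

Run:
```python
from h import *
p=np.load("feeder.npy"); p[:2]=FW((4,4.5,0))[:2]; np.save("feeder.npy",p); print(p)
st();row((-60,256,20),tilt(90));row((-60,212,20),tilt(90));row((-60,120,20),tilt(90))
```

```text
[ 5.58662018e+02 -4.39496926e+01 -1.16301486e-01  3.63182939e+01
  2.25738790e+02]
t 2.78 F-frame tcp [-65.7 265.5 108.6] world [524.2 227.4 108.6] force [-0.7  1.1  0.2] q [-0.32  0.8  -0.29  1.83  0.39  0.57  0.59] open 0.0
turn [ 0.001 -0.    -0.002] deg 0.1 shift cm [-0.58 -0.95  8.86]
turn [ 0.001 -0.    -0.002] deg 0.1 shift cm [-0.59 -5.35  8.86]
turn [ 0.001 -0.    -0.002] deg 0.1 shift cm [ -0.6  -14.55   8.85]
```

```bash
python3 -m crank '[[0,0,0,-0.6,-0.5,4,0],[0,0,0,-0.6,-0.6,8,0],[0,0,0,-0.6,-0.6,8.8,0],[0,0,0,-0.6,-1.5,8.8,0],[0,0,0,-0.6,-2.5,8.8,0]]'
python3 -m crank '[[0,0,0,0,-1,0,0],[0,0,0,0,-2,0,0],[0,0,0,0,-3,0,0],[0,0,0,0,-4,0,0],[0,0,0,0,-5,0,0]]'
python3 -c "
from h import *
st();row((-60,120,20),tilt(90))"
```

```text
t: 3.2
tool_pos: [526.6, 203.9, 21.7]
orientation: [0.057, 0.998, 0.001, 0.0]
contact_force: [0.6, -1.0, -0.4]
gripper_width: -0.003
finger_force: 0.0
t: 3.62
tool_pos: [523.2, 154.2, 22.7]
orientation: [0.058, 0.998, 0.003, 0.002]
contact_force: [0.5, 6.4, 5.4]
gripper_width: -0.001
finger_force: 3.3
t 3.62 F-frame tcp [-58.3 192.7  22.7] world [523.2 154.2  22.7] force [0.5 6.4 5.4] q [-0.25  0.92 -0.19  1.94  0.5   0.32  0.6 ] open -0.0
turn [0.006 0.005 0.001] deg 0.4 shift cm [ 0.18 -7.27  0.22]
```

```bash
python3 -m crank '[[0,0,0,0.1,-1.2,0,0],[0,0,0,0.1,-2.4,0,0],[0,0,0,0.1,-3.6,0,0],[0,0,0,0.1,-4.8,0,0],[0,0,0,0.1,-6,0,0]]'
python3 -m crank '[[0,0,0,0,-0.8,0.1,0],[0,0,0,0,-1.6,0.1,0],[0,0,0,0,-2.4,0.1,0],[0,0,0,0,-2.6,0.1,0]]'
python3 -c "
from h import *
st();row((-60,92,20),tilt(90))"
```

```text
t: 4.03
tool_pos: [513.2, 91.3, 21.3]
orientation: [0.059, 0.998, -0.0, 0.0]
contact_force: [0.3, 3.1, -1.8]
gripper_width: 0.001
finger_force: 1.1
t: 4.37
tool_pos: [509.6, 64.4, 19.5]
orientation: [0.059, 0.998, -0.001, -0.001]
contact_force: [-0.4, 2.3, 0.4]
gripper_width: 0.001
finger_force: 1.5
t 4.37 F-frame tcp [-61.3 102.   19.5] world [509.6  64.4  19.5] force [-0.4  2.3  0.4] q [-0.12  0.91 -0.16  2.03  0.57  0.24  0.68] open 0.0
turn [-0.002 -0.001 -0.002] deg 0.2 shift cm [-0.14 -1.   -0.04]
```

```bash
python3 -m crank '[[0,0,0,0,-0.3,0,0],[0,0,0,0,-0.6,0,0],[0,0,0,0,-0.7,0,0],[0,0,0,0,-0.7,0,0]]'
python3 -m crank '[[0,0,0,0,-0.2,0,0],[0,0,0,0,-0.4,0,0],[0,0,0,0,-0.4,0,0]]'
python3 - <<'E'
from h import *
st()
for n in("scene","side"): cv2.imwrite(f"pics/{n}1.png",manip.snapshot(n))
b=cv2.imread("pics/side1.png")
cv2.imwrite("pics/siB.png",cv2.resize(b[130:290,220:420],None,fx=3.7,fy=3.7,interpolation=3))
E
```

```text
t: 4.7
tool_pos: [509.1, 59.4, 19.6]
orientation: [0.058, 0.998, -0.0, -0.0]
contact_force: [-0.7, 0.7, -0.3]
gripper_width: 0.0
finger_force: 0.4
t: 4.95
tool_pos: [508.9, 55.6, 19.7]
orientation: [0.058, 0.998, -0.0, -0.0]
contact_force: [-0.8, 2.8, -1.2]
gripper_width: 0.001
finger_force: 0.8
t 4.95 F-frame tcp [-61.   93.1  19.7] world [508.9  55.6  19.7] force [-0.8  2.8 -1.2] q [-0.1   0.91 -0.16  2.04  0.58  0.24  0.69] open 0.0
```

View pics/siB.png

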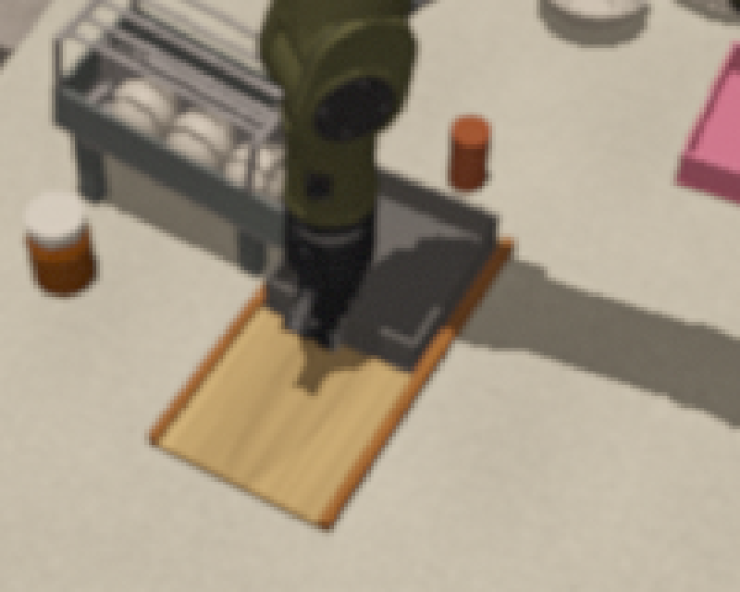

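The tray is nearly over the pocket and the balls haven't moved. I'll keep pushing gently until it meets the stop.

```bash
for i in 1 ; do python3 -m crank '[[0,0,0,0,-0.2,0,0],[0,0,0,0,-0.4,0,0],[0,0,0,0,-0.4,0,0]]'; python3 -m crank '[[0,0,0,0,-0.2,0,0],[0,0,0,0,-0.3,0,0],[0,0,0,0,-0.3,0,0]]'; done; python3 -c "
from h import *
st()"
```

```text
t: 5.3
tool_pos: [510.5, 54.3, 20.1]
orientation: [0.058, 0.998, 0.002, 0.002]
contact_force: [2.2, 5.4, -1.6]
gripper_width: 0.0
finger_force: 2.8
t: 5.55
tool_pos: [510.7, 54.2, 20.3]
orientation: [0.056, 0.998, 0.004, 0.003]
contact_force: [1.9, 10.5, -0.2]
gripper_width: 0.001
finger_force: 5.1
t 5.55 F-frame tcp [-59.   91.9  20.3] world [510.7  54.2  20.3] force [ 1.9 10.5 -0.2] q [-0.09  0.91 -0.17  2.04  0.58  0.23  0.7 ] open 0.0
```

```bash
python3 -m crank '[[0,0,0,0,1.5,0,0],[0,0,0,0,2.5,-2,0],[0,0,0,1,2.5,-6,50],[0,0,0,3,2.5,-10,100],[0,0,0,5,2.5,-14,100]]' >/dev/null
python3 -m crank '[[0,0,0,3,1,-4,100],[0,0,0,5,1,-8,100],[0,0,0,5,1,-10,100],[0,0,0,5,1,-10,100]]' >/dev/null
python3 - <<'E'
from h import *
st();c=cam("wrist");im=manip.snapshot("wrist");cv2.imwrite("pics/w2.png",im)
for P in [(-60-75,85,50),(15,85,50),(28,252,17),(-148,252,17),(0,38,70),(0,57,120),(53.4,27,108),(27,-27,104),(36,0,185),(36,61,185)]:
    u=proj(c,FW(P)); print(P,u.round())
E
```

```text
t 6.3 F-frame tcp [-157.9  122.   259.1] world [416.   95.5 259.1] force [ 0.5 -0.1  0.4] q [-0.    0.42 -0.47  2.09  0.3   0.69  0.78] open 0.98
(-135, 85, 50) [288. 190.]
(15, 85, 50) [291. 314.]
(28, 252, 17) [425. 307.]
(-148, 252, 17) [439. 171.]
(0, 38, 70) [247. 313.]
(0, 57, 120) [255. 344.]
(53.4, 27, 108) [232. 379.]
(27, -27, 104) [178. 355.]
(36, 0, 185) [173. 436.]
(36, 61, 185) [248. 436.]
```

View pics/w2.png

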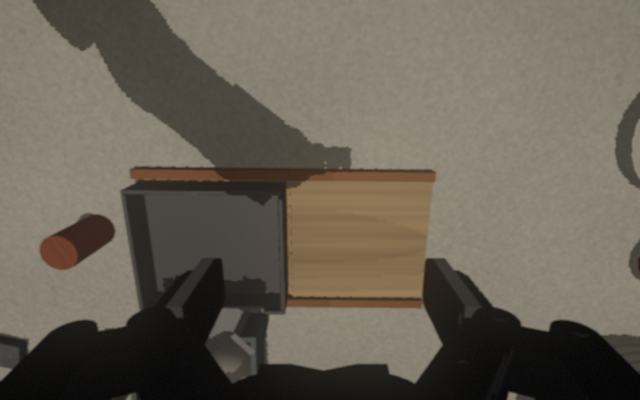

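The tray's left wall is at u≈286, flat, level with the pocket edge (dashed line at u≈289), and the corner predictions match within about 3 mm. The tray is home. Next I tilt the tool.

```bash
python3 -c "
from h import *
st();row((-120,76,230),tilt(65));row((-120,76,230),tilt(40))"
```

```text
t 6.35 F-frame tcp [-157.5  121.2  256.9] world [416.3  94.7 256.9] force [ 0.3  0.4 -0.2] q [-0.01  0.42 -0.47  2.09  0.3   0.69  0.78] open 1.0
turn [ 0.    -0.431 -0.001] deg 24.7 shift cm [-3.74 -4.52  2.71]
turn [ 0.    -0.867 -0.001] deg 49.7 shift cm [-3.74 -4.52  2.71]
```

```bash
python3 -m crank '[[0,-0.12,0,-1,-1.5,0,100],[0,-0.24,0,-2,-3,1,100],[0,-0.36,0,-3,-4.5,2,100],[0,-0.48,0,-3.7,-4.5,2,100],[0,-0.60,0,-3.7,-4.5,2.7,100]]'
python3 -c "
from h import *
st();row((-120,76,230),tilt(40))"
```

```text
t: 6.77
tool_pos: [441.0, 35.0, 234.0]
orientation: [0.065, 0.984, -0.039, 0.162]
contact_force: [-0.6, -0.2, 0.0]
gripper_width: 1.002
finger_force: 0.0
t 6.77 F-frame tcp [-126.    64.8  234. ] world [441.  35. 234.] force [-0.6 -0.2  0. ] q [-0.28  0.38 -0.08  2.37  1.12  0.26  0.01] open 1.0
turn [-0.062 -0.543  0.011] deg 31.3 shift cm [-0.44  1.16  0.5 ]
```

```bash
python3 -m crank '[[-0.06,-0.12,0,-0.4,1.1,0.5,100],[-0.06,-0.24,0,-0.4,1.1,0.5,100],[-0.06,-0.36,0,-0.4,1.1,0.5,100],[-0.06,-0.48,0,-0.4,1.1,0.5,100],[-0.06,-0.54,0,-0.4,1.1,0.5,100]]' >/dev/null
python3 -c "
from h import *
st();row((-120,76,230),tilt(40))"
```

```text
t 7.18 F-frame tcp [-122.8   64.3  227.3] world [444.1  34.1 227.3] force [-0.5 -1.4 -0.5] q [-0.2   0.45 -0.36  2.53  1.89  0.56 -0.9 ] open 1.01
turn [-0.097 -0.361  0.032] deg 21.5 shift cm [-0.4   1.15 -0.21]
```

```bash
python3 -c "
from h import *
row((-70,78,220),tilt(40))"; python3 -m crank '[[-0.03,-0.08,0.03,-2,1.2,2,100],[-0.06,-0.16,0.03,-4,1.2,4,100],[-0.08,-0.24,0.03,-4.2,1.2,4.5,100],[-0.1,-0.36,0.03,-4.2,1.2,4.5,100],[-0.1,-0.36,0.03,-4.2,1.2,4.5,100]]' >/dev/null
python3 -c "
from h import *
st();row((-70,78,220),tilt(40))"
```

```text
turn [-0.097 -0.361  0.032] deg 21.5 shift cm [-4.27  1.63  3.07]
t 7.6 F-frame tcp [-53.9  95.6 199.4] world [516.2  57.3 199.4] force [-1.1  1.9 -1.8] q [ 0.2   0.87 -1.17  2.56  1.95  1.35 -0.91] open 1.0
turn [-0.011 -0.152  0.054] deg 9.3 shift cm [-0.06 -1.81 -2.58]
```

```bash
python3 -m crank '[[-0.01,-0.08,0.03,-0.1,-1,-1.3,100],[-0.01,-0.15,0.05,-0.1,-1.8,-2.6,100],[-0.01,-0.15,0.05,-0.1,-1.8,-2.6,100],[-0.01,-0.15,0.05,-0.1,-1.8,-2.6,100],[-0.01,-0.15,0.05,-0.1,-1.8,-2.6,100]]' >/dev/null
python3 -c "
from h import *
st();row((-70,78,220),tilt(40))"
```

```text
t 8.02 F-frame tcp [-31.2  96.  236. ] world [538.8  55.1 236. ] force [-0.1  0.  -0.7] q [ 0.29  0.99 -1.47  2.56  1.89  1.67 -0.85] open 1.0
turn [-0.012 -0.034  0.005] deg 2.1 shift cm [ 3.79 -1.81 -1.79]
```

```bash
python3 -c "
from h import *
row((-30,76,155),tilt(40))"
python3 -m crank '[[0,0,0,1,-0.5,1,80],[0,0,0,2,-1,2,80],[0,0,0,3,-1.5,3,80],[-0.01,-0.03,0,4.5,-2,4,80],[-0.01,-0.03,0,6,-2,5,80]]' >/dev/null
python3 -c "
from h import *
st();row((-30,76,155),tilt(40))"
```

```text
turn [-0.012 -0.034  0.005] deg 2.1 shift cm [ 5.95 -1.91  5.53]
t 8.43 F-frame tcp [ -3.9  85.4 162.6] world [564.6  41.3 162.6] force [-1.1  0.2  0.5] q [ 0.31  1.28 -1.47  2.56  2.09  1.9  -0.76] open 0.8
turn [-0.012 -0.018  0.005] deg 1.3 shift cm [ 2.29 -0.94 -1.46]
```

```bash
python3 -c "
from h import *
row((0,74,128),tilt(40))"
python3 -m crank '[[0,0,0,0.8,-0.4,0.6,80],[0,0,0,1.6,-0.8,1.2,80],[-0.01,-0.02,0,2.4,-1.1,1.9,80],[-0.01,-0.02,0,2.4,-1.1,2.3,80]]' >/dev/null
python3 - <<'E'
from h import *
st();row((0,74,128),tilt(40))
c=cam("wrist");im=manip.snapshot("wrist");cv2.imwrite("pics/w3.png",im)
for P in [(53.4,27,108),(27.4,-27,104),(0,38,70),(0,-38,70),(0,57,120),(36,0,185),(36,61,185)]: print(P,proj(c,FW(P)).round())
E
```

```text
turn [-0.012 -0.018  0.005] deg 1.3 shift cm [ 2.36 -1.09  2.58]
t 8.77 F-frame tcp [  4.2  76.6 127.4] world [571.7  31.7 127.4] force [-0.5  0.4 -0.8] q [ 0.35  1.42 -1.47  2.56  2.22  1.98 -0.67] open 0.8
turn [-0.004 -0.007  0.006] deg 0.6 shift cm [ 0.23 -0.26 -0.36]
(53.4, 27, 108) [241. 251.]
(27.4, -27, 104) [130. 230.]
(0, 38, 70) [247. 149.]
(0, -38, 70) [ 97. 148.]
(0, 57, 120) [279. 245.]
(36, 0, 185) [157. 402.]
(36, 61, 185) [289. 403.]
```

View pics/w3.png

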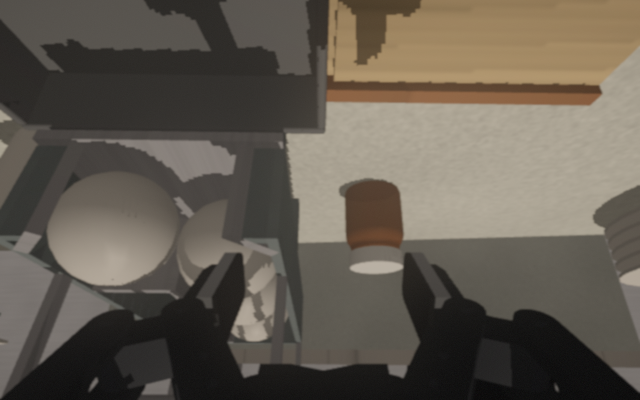

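The wrist picture shows ball 1 at (114,228) and ball 2 at ≈(228,250), partly behind the near finger's tip at ≈(228,262). The left wall end at (280,243) matches the prediction of (279,245). The near finger needs to move about 12 mm to -y.

```bash
python3 -c "
from h import *
row((4,64,127),tilt(40));row((12,64,114),tilt(40))"
python3 -m crank '[[0,-0.01,0,0.1,-0.6,0,80],[0,-0.01,0,0.1,-1.2,0,80],[0,-0.01,0,0.1,-1.25,0,80],[0,-0.01,0,0.3,-1.25,0.7,80],[0,-0.01,0,0.5,-1.25,1.4,80]]'
python3 -c "
from h import *
st();row((12,64,114),tilt(40));row((25,64,108),tilt(40));row((48,64,111),tilt(40))"
```

```text
turn [-0.004 -0.008  0.006] deg 0.6 shift cm [ 0.05 -1.24  0.04]
turn [-0.004 -0.008  0.006] deg 0.6 shift cm [ 0.52 -1.24  1.49]
t: 9.23
tool_pos: [578.4, 17.5, 116.8]
orientation: [0.052, 0.903, -0.028, 0.425]
contact_force: [-0.4, 0.4, 0.3]
gripper_width: 0.798
finger_force: 0.0
t 9.23 F-frame tcp [ 12.5  63.4 116.8] world [578.4  17.5 116.8] force [-0.4  0.4  0.3] q [ 0.39  1.46 -1.46  2.55  2.29  1.98 -0.61] open 0.8
turn [-0.005  0.007  0.005] deg 0.6 shift cm [0.25 0.07 0.14]
turn [-0.005  0.007  0.005] deg 0.6 shift cm [-0.12  0.07  1.52]
turn [-0.005  0.007  0.005] deg 0.6 shift cm [-1.81  0.07  3.11]
```

```bash
python3 -m crank '[[0,0,0,0,0,0.5,80],[0,0,0,-0.1,0,1.0,80],[0,0,0,-0.1,0,1.3,80],[0,0,0,-0.1,0,1.3,80]]'
python3 - <<'E'
from h import *
st();row((48,64,111),tilt(40))
c=cam("wrist");im=manip.snapshot("wrist")
cv2.imwrite("pics/w4.png",cv2.resize(im[100:380,20:360],None,fx=2,fy=2))
E
```

```text
t: 9.57
tool_pos: [589.1, 16.0, 108.4]
orientation: [0.052, 0.904, -0.028, 0.424]
contact_force: [-0.5, -0.9, -1.2]
gripper_width: 0.8
finger_force: 0.0
t 9.57 F-frame tcp [ 23.2  63.1 108.4] world [589.1  16.  108.4] force [-0.5 -0.9 -1.2] q [ 0.41  1.47 -1.44  2.52  2.33  1.95 -0.57] open 0.8
turn [-0.006  0.005  0.003] deg 0.5 shift cm [-1.78  0.1   1.74]
```

View pics/w4.png

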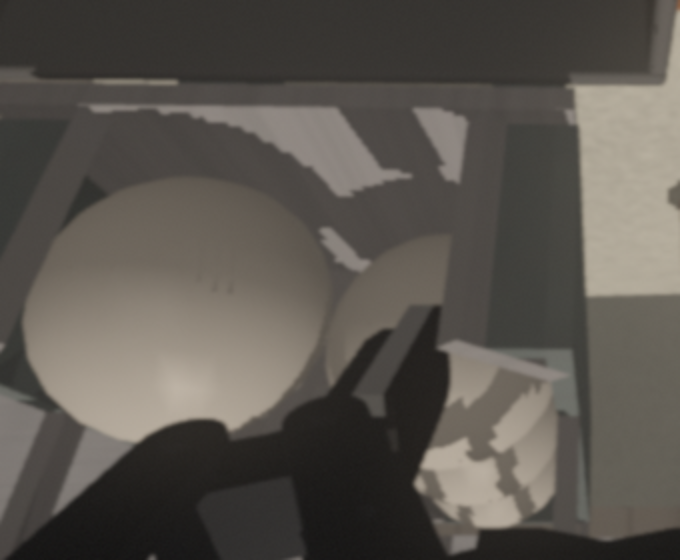

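The near fingertip stands in the outlet between ball 1 and the left shoulder, in front of ball 2 (crop (400,330)). Nudging.

```bash
python3 -m crank '[[0,0,0,-0.35,0.1,0.35,80],[0,0,0,-0.7,0.1,0.7,80],[0,0,0,-1.05,0.1,1.05,80],[0,0,0,-1.4,0.1,1.4,80],[0,0,0,-1.8,0.1,1.75,80]]'
python3 - <<'E'
from h import *
st()
c=cam("wrist");im=manip.snapshot("wrist")
print(proj(c,FW((53.4,27,108))),proj(c,FW((73.4,27,111))))
cv2.imwrite("pics/w5.png",cv2.resize(im[100:380,20:360],None,fx=2,fy=2))
E
```

```text
t: 10.03
tool_pos: [614.1, 17.1, 115.7]
orientation: [0.049, 0.902, -0.024, 0.428]
contact_force: [-16.2, 6.3, 22.4]
gripper_width: 0.801
finger_force: 13.9
t 10.03 F-frame tcp [ 48.   67.1 115.7] world [614.1  17.1 115.7] force [-16.2   6.3  22.4] q [ 0.45  1.46 -1.44  2.45  2.36  1.86 -0.49] open 0.8
[237.98183596 250.04302754] [245.82756881 265.56411314]
```

View pics/w5.png

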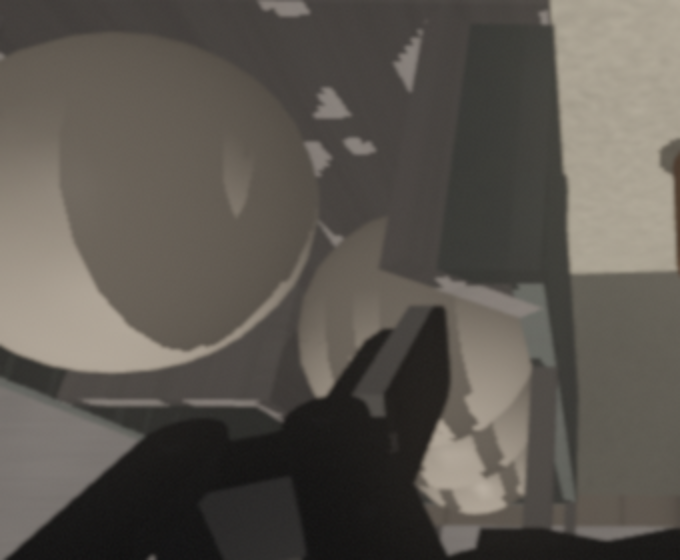

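```bash
python3 -m crank '[[0,0,0,-0.3,0,-1.5,80],[0,0,0,-1,0,-3,80],[0,0,0,-1.7,0,-4.7,80],[0,0,0,-1.2,0,-5.5,80]]'
python3 - <<'E'
from h import *
st()
c=cam("wrist");im=manip.snapshot("wrist")
print([( [round(x) for x in d["box"]],round(d["confidence"],2)) for d in manip.find_in("ball1_center","wrist")])
print(proj(c,FW((53.4,27,108))),proj(c,FW((27.4,-27,104))))
cv2.imwrite("pics/w6.png",im)
E
```

```text
t: 10.42
tool_pos: [580.0, 19.3, 159.3]
orientation: [0.052, 0.903, -0.027, 0.427]
contact_force: [-0.3, -0.3, 0.3]
gripper_width: 0.799
finger_force: 0.0
t 10.42 F-frame tcp [ 13.9  65.3 159.3] world [580.   19.3 159.3] force [-0.3 -0.3  0.3] q [ 0.39  1.31 -1.45  2.55  2.19  1.87 -0.68] open 0.8
[]
[260.99131    194.60272915] [154.89181471 168.18079599]
```

View pics/w6.png

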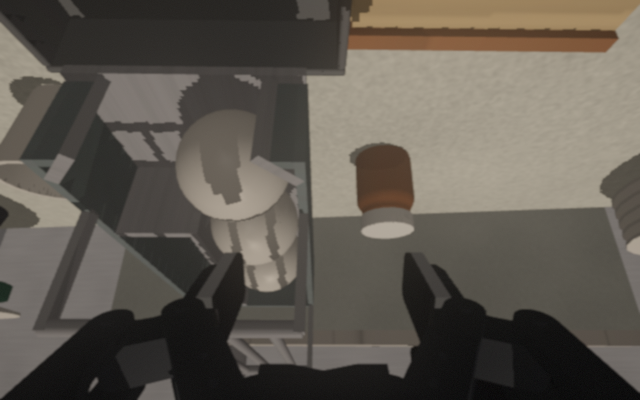

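Ball 1 has left the lane and ball 2 is at the outlet at (232,165), apparently on its way out. I'll draw the tool further up and wait.

```bash
python3 -m crank '[[0,0,0,0,0,-1,80],[0,0,0,0,0,-2,80],[0,0,0,0,0,-2,80],[0,0,0,0,0,-2,80],[0,0,0,0,0,-2,80]]'
cat > look.py <<'E'
from h import *
st()
c=cam("wrist")
im=manip.snapshot("wrist"); cv2.imwrite("pics/wl.png",im)
for n in("wrist","side","scene"):
    if n!="wrist": cv2.imwrite(f"pics/{n}l.png",manip.snapshot(n))
    cc=c if n=="wrist" else cam(n)
    for d in manip.find_in("ball1_center",n):
        b=d["box"];uv=(b[0]+b[2]/2,b[1]+b[3]/2)
        print(n,[round(x) for x in b],round(d["confidence"],2),"if tray z40",WF(onz(cc,uv,40)).round(),"if lane z107",WF(onz(cc,uv,107)).round())
print("lane preds",[(P,proj(c,FW(P)).round().tolist()) for P in [(0,0,100),(27.4,-27,104),(53.4,27,108),(80,27,112),(140,27,120)]])
E
python3 look.py
```

```text
t: 10.93
tool_pos: [572.6, 21.8, 169.0]
orientation: [0.052, 0.905, -0.029, 0.421]
contact_force: [0.9, 0.7, 0.8]
gripper_width: 0.798
finger_force: 0.0
t 10.93 F-frame tcp [  6.2  66.9 169. ] world [572.6  21.8 169. ] force [0.9 0.7 0.8] q [ 0.38  1.28 -1.47  2.56  2.14  1.86 -0.7 ] open 0.8
wrist [4, 0, 346, 73] 0.27 if tray z40 [ -3. -18.  40.] if lane z107 [-62.  17. 107.]
side [325, 196, 18, 18] 0.64 if tray z40 [-107.    5.   40.] if lane z107 [-128.   54.  107.]
side [291, 183, 62, 45] 0.54 if tray z40 [-75.  25.  40.] if lane z107 [-98.  73. 107.]
scene [221, 197, 140, 111] 0.6 if tray z40 [82. 65. 40.] if lane z107 [137.  76. 107.]
scene [273, 196, 20, 18] 0.55 if tray z40 [-104.    4.   40.] if lane z107 [-36.  20. 107.]
lane preds [((0, 0, 100), [194.0, 127.0]), ((27.4, -27, 104), [162.0, 160.0]), ((53.4, 27, 108), [262.0, 187.0]), ((80, 27, 112), [268.0, 208.0]), ((140, 27, 120), [277.0, 243.0])]
```

```bash
cat > circ.py <<'E'
from h import *
import sys
c=cam("wrist"); im=manip.snapshot("wrist"); cv2.imwrite("pics/wl.png",im)
st()
g=cv2.GaussianBlur(cv2.cvtColor(im,cv2.COLOR_BGR2GRAY),(5,5),1.5)
h=cv2.HoughCircles(g[:320,:340],cv2.HOUGH_GRADIENT,1.2,35,param1=80,param2=24,minRadius=28,maxRadius=75)
if h is not None:
    for u,v,r in h[0][:8]: print("circle",round(u),round(v),round(r),"bright",int(np.median(g[int(v)-8:int(v)+8,max(0,int(u)-8):int(u)+8])))
print([(P,proj(c,FW(P)).round().tolist()) for P in [(0,0,100),(27,-27,104),(27,8,104),(53,27,108),(110,27,116)]])
old=cv2.imread("pics/wprev.png")
if old is not None: print("moved px",int((cv2.absdiff(im,old).max(2)>25).sum()))
cv2.imwrite("pics/wprev.png",im)
E
python3 circ.py; python3 -m crank '[[0,0,0,0,0,0,80],[0,0,0,0,0,0,80],[0,0,0,0,0,0,80],[0,0,0,0,0,0,80],[0,0,0,0,0,0,80]]'>/dev/null; python3 circ.py
```

```text
t 11.28 F-frame tcp [  6.   67.1 169.2] world [572.4  22.  169.2] force [-0.2 -0.8  0.2] q [ 0.38  1.28 -1.47  2.56  2.14  1.86 -0.7 ] open 0.8
circle 173 95 74 bright 98
circle 247 9 52 bright 159
circle 247 205 60 bright 113
circle 69 260 68 bright 88
circle 160 253 66 bright 48
circle 27 211 57 bright 80
circle 181 287 64 bright 85
circle 74 163 64 bright 122
[((0, 0, 100), [194.0, 127.0]), ((27, -27, 104), [162.0, 160.0]), ((27, 8, 104), [222.0, 160.0]), ((53, 27, 108), [262.0, 186.0]), ((110, 27, 116), [273.0, 227.0])]
t 11.75 F-frame tcp [  6.1  67.2 169.6] world [572.5  22.1 169.6] force [ 0.4  0.8 -0.6] q [ 0.38  1.28 -1.47  2.56  2.14  1.86 -0.7 ] open 0.8
circle 195 190 73 bright 73
circle 151 293 72 bright 84
circle 241 187 69 bright 111
circle 63 257 68 bright 115
circle 269 13 53 bright 160
circle 25 221 68 bright 81
circle 176 266 40 bright 46
circle 135 167 54 bright 48
[((0, 0, 100), [193.0, 126.0]), ((27, -27, 104), [162.0, 159.0]), ((27, 8, 104), [222.0, 160.0]), ((53, 27, 108), [262.0, 186.0]), ((110, 27, 116), [273.0, 227.0])]
moved px 18386[ WARN:0@0.267] global loadsave.cpp:275 findDecoder imread_('pics/wprev.png'): can't open/read file: check file path/integrity
```

```bash
python3 -m crank '[[0,0,0,0,0,0,80],[0,0,0,0,0,0,80],[0,0,0,0,0,0,80],[0,0,0,0,0,0,80],[0,0,0,0,0,0,80]]'>/dev/null; python3 circ.py; python3 -m crank '[[0,0,0,0,0,0,80],[0,0,0,0,0,0,80],[0,0,0,0,0,0,80],[0,0,0,0,0,0,80],[0,0,0,0,0,0,80]]'>/dev/null; python3 circ.py|tail -1;python3 look.py
python3 - <<'E'
import cv2,numpy as np
w=cv2.imread("pics/wl.png")[0:330,0:400];s=cv2.imread("pics/sidel.png");c=cv2.imread("pics/scenel.png")
a=cv2.resize(s[130:260,240:380],(400,371));b=cv2.resize(c[170:300,200:360],(400,325))
L=np.zeros((600,400,3),np.uint8);L[:330]=w;L[330:]=b[:270]
Rr=np.zeros((600,400,3),np.uint8);Rr[:371]=a
cv2.imwrite("pics/comp.png",np.hstack([L,Rr]))
E
```

```text
t 12.22 F-frame tcp [  6.   67.2 169.5] world [572.5  22.1 169.5] force [ 0.   0.7 -0.8] q [ 0.38  1.28 -1.47  2.56  2.14  1.86 -0.7 ] open 0.8
circle 271 14 52 bright 161
circle 241 185 69 bright 111
circle 177 188 62 bright 71
circle 70 261 69 bright 74
circle 25 227 73 bright 106
circle 140 262 56 bright 86
circle 177 262 36 bright 46
circle 143 175 48 bright 71
[((0, 0, 100), [193.0, 126.0]), ((27, -27, 104), [162.0, 159.0]), ((27, 8, 104), [222.0, 160.0]), ((53, 27, 108), [262.0, 186.0]), ((110, 27, 116), [273.0, 227.0])]
moved px 0
moved px 0
t 12.68 F-frame tcp [  6.   67.2 169.5] world [572.5  22.1 169.5] force [-0.5  0.3  0.1] q [ 0.38  1.28 -1.47  2.56  2.14  1.86 -0.7 ] open 0.8
side [320, 198, 21, 20] 0.79 if tray z40 [-102.   18.   40.] if lane z107 [-124.   67.  107.]
side [295, 139, 14, 21] 0.62 if tray z40 [ 111. -168.   40.] if lane z107 [  77. -110.  107.]
scene [269, 203, 15, 15] 0.31 if tray z40 [-77.  -9.  40.] if lane z107 [-11.   8. 107.]
lane preds [((0, 0, 100), [193.0, 126.0]), ((27.4, -27, 104), [162.0, 160.0]), ((53.4, 27, 108), [262.0, 186.0]), ((80, 27, 112), [267.0, 208.0]), ((140, 27, 120), [277.0, 243.0])]
```

Motion has stopped. I'll use my last picture on a composite of all three cameras.

View pics/comp.png

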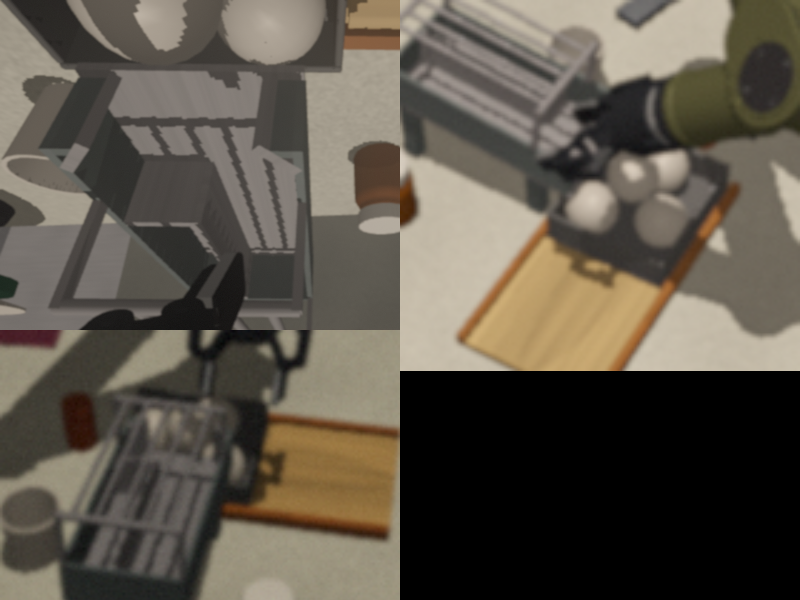

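The lane is empty and all four balls are in the tray, at composite side pixels (592,205), (632,175), (668,168) and (660,220). I'll check that none is stacked on the others.

Run:
```python
from h import *
cd=cam("side"); s=cv2.imread("pics/sidel.png")
pts=[((u-400)/400*140+240,v/371*130+130) for u,v in[(592,205),(632,175),(668,168),(660,220)]]
X=[WF(onz(cd,p,40)) for p in pts]
print(np.round(X))
print(np.round([[np.linalg.norm(a-b) for a in X] for b in X]))
print("ball2 if z80",WF(onz(cd,pts[1],80)).round(),WF(onz(cd,pts[1],70)).round())
cs=cam("scene")
```

```text
[[ -25.   35.   40.]
 [ -43.  -27.   40.]
 [ -75.  -57.   40.]
 [-103.   17.   40.]]
[[  0.  65. 105.  80.]
 [ 65.   0.  44.  73.]
 [105.  44.   0.  79.]
 [ 80.  73.  79.   0.]]
ball2 if z80 [-58.   4.  80.] [-54.  -4.  70.]
```

Ball B at (632,175) rests on the other three. Geometry suggests it sits about 40 mm up in the tray frame (limit 55). I'll raise and tilt the wrist camera to measure its height.

```bash
python3 -c "
from h import *
row((-10,70,240),tilt(65))"
python3 -m crank '[[0,0,0,-1,0.2,-2,80],[0,0.1,0,-2,0.3,-4,80],[0,0.2,0,-4,0.3,-5.5,80],[0,0.3,0,-4.4,0.3,-5.8,80],[0,0.42,0,-4.4,0.3,-5.8,80]]' >/dev/null
python3 - <<'E'
from h import *
st();c=cam("wrist");im=manip.snapshot("wrist");cv2.imwrite("pics/w7.png",im)
print("tray px",[proj(c,FW(P)).round().tolist() for P in [(-135,-85,50),(-135,85,50),(15,85,50),(15,-85,50)]])
for n,P in dict(A=(-25,35,40),C=(-75,-53,40),D=(-103,17,40),B68=(-53,-5,68),B80=(-58,4,80)).items(): print(n,proj(c,FW(P)).round())
print([( [round(x) for x in d["box"]],round(d["confidence"],2)) for d in manip.find_in("ball1_center","wrist")])
E
```

```text
turn [-0.008  0.436  0.003] deg 25.0 shift cm [-4.37  0.22 -5.76]
t 13.4 F-frame tcp [-10.6  70.9 242.3] world [556.4  27.7 242.3] force [-1.  -1.6 -1.3] q [ 0.55  0.84 -1.42  2.22  1.57  1.14 -0.26] open 0.8
tray px [[61.0, -139.0], [353.0, -139.0], [342.0, 97.0], [151.0, 96.0]]
A [283.  47.]
C [157. -24.]
D [247. -72.]
B68 [220.  22.]
B80 [228.  21.]
[([2, 0, 56, 23], 0.49)]
```

```bash
python3 -c "
from h import *
row((-40,60,270),tilt(90))"
python3 -m crank '[[0,0.1,0,0,-0.3,-1.5,80],[0,0.2,0,0.5,-0.6,-3,80],[0,0.3,0,1,-0.9,-3.7,80],[0,0.4,0,1.5,-1,-3.7,80],[0,0.43,0,1.5,-1,-3.7,80]]' >/dev/null
cat > v.py <<'E'
from h import *
st();c=cam("wrist");im=manip.snapshot("wrist");cv2.imwrite("pics/w8.png",im)
print("tray px",[proj(c,FW(P)).round().tolist() for P in [(-135,-85,50),(-135,85,50),(15,85,50),(15,-85,50)]])
for n,P in dict(A=(-25,35,40),C=(-75,-53,40),D=(-103,17,40),B68=(-53,-5,68),B80=(-58,4,80)).items(): print(n,proj(c,FW(P)).round())
g=cv2.cvtColor(im,cv2.COLOR_BGR2GRAY)
u0,v0,u1,v1=[int(x) for x in(*proj(c,FW((-135,-85,50))),*proj(c,FW((15,85,50))))]
print(u0,v0,u1,v1)
h=cv2.HoughCircles(cv2.GaussianBlur(g,(5,5),1.2),cv2.HOUGH_GRADIENT,1.2,20,param1=60,param2=18,minRadius=25,maxRadius=60)
for u,v,r in h[0]:
    if u0-10<u<u1+10 and v0-10<v<v1+10: print("circle",round(float(u)),round(float(v)),round(float(r)),int(g[int(v),int(u)]))
for d in manip.find_in("ball1_center","wrist"): print([round(x) for x in d["box"]],round(d["confidence"],2))
E
python3 v.py
```

```text
turn [-0.016  0.516 -0.008] deg 29.6 shift cm [ 1.63 -1.03 -3.93]
t 13.92 F-frame tcp [-41.6  58.5 262.7] world [524.1  19.  262.7] force [ 0.9 -0.2 -0.6] q [ 0.59  0.84 -1.4   1.86  0.96  1.25  0.33] open 0.8
tray px [[174.0, 56.0], [356.0, 55.0], [352.0, 206.0], [195.0, 205.0]]
A [305. 167.]
C [218. 120.]
D [285.  91.]
B68 [261. 147.]
B80 [268. 144.]
173 55 352 205
circle 284 93 31 84
circle 307 169 27 90
circle 212 128 27 87
circle 303 111 55 72
circle 310 89 34 108
circle 256 133 59 81
circle 301 145 46 74
circle 242 157 59 79
circle 286 159 51 71
circle 230 111 53 75
circle 175 185 35 142
circle 332 145 40 50
[254, 63, 60, 60] 0.66
```

Run:
```python
from h import *
im=cv2.imread("pics/w8.png");g=cv2.cvtColor(im,cv2.COLOR_BGR2GRAY)
h=cv2.HoughCircles(cv2.GaussianBlur(cv2.resize(g[95:200,200:325],None,fx=3,fy=3,interpolation=2),(7,7),2),cv2.HOUGH_GRADIENT,1,12,param1=50,param2=14,minRadius=78,maxRadius=112)
c=cam("wrist");cd=cam("side");sp=((632-400)/400*140+240,175/371*130+130)
for u,v,r in h[0][:8]:
    q=(u/3+200,v/3+95); X=tri((c,q),(cd,sp)); 
    t,d=ray(cd,sp); gap=np.linalg.norm(np.cross(X-t,d))
    print(np.round(q,1),round(float(r)/3,1),"B",WF(X).round(1),"gap",round(gap,1),"z in tray",round(X[2]-27.5,1))
```

```text
Traceback (most recent call last):
TypeError: 'NoneType' object is not subscriptable
```

Run:
```python
from h import *
im=cv2.imread("pics/w8.png");g=cv2.createCLAHE(4,(8,8)).apply(cv2.cvtColor(im,cv2.COLOR_BGR2GRAY))
h=cv2.HoughCircles(cv2.GaussianBlur(g,(5,5),1),cv2.HOUGH_GRADIENT,1,5,param1=50,param2=9,minRadius=27,maxRadius=35)
c=cam("wrist");cd=cam("side");sp=((632-400)/400*140+240,175/371*130+130)
for u,v,r in h[0]:
    if not(240<u<285 and 125<v<165): continue
    q=(u,v); X=tri((c,q),(cd,sp)); t,d=ray(cd,sp)
    print(np.round(q,1),r,"B",WF(X).round(1),"gap",round(np.linalg.norm(np.cross(X-t,d)),1),"z in tray",round(X[2]-27.5,1))
s=cv2.cvtColor(im,cv2.COLOR_BGR2GRAY)
for v in range(96,200,6): print(v,*["%3d"%s[v,u] for u in range(196,334,6)])
```

```text
[260.5 147.5] 31.0 B [-53.   -5.   68.6] gap 0.9 z in tray 41.1
[255.5 144.5] 33.3 B [-52.5 -10.6  61.7] gap 1.2 z in tray 34.2
[261.5 141.5] 27.5 B [-57.3  -2.1  73. ] gap 1.6 z in tray 45.5
[259.5 152.5] 33.2 B [-49.5  -7.5  65. ] gap 3.1 z in tray 37.5
96  45  45  45  44  46  44  45  45  46  46  75  79  80  82  82  82  80  80  79  74  76  99  99
102  44  64  74  75  73  54  45  45  44  46  69  76  78  80  81  81  80  78  76  73  91  98  99
108  78  78  79  79  77  74  70  45  45  45  50  72  77  78  78  79  78  77  73  69  96  98  99
114  80  80  81  81  80  78  74  68  46  45  44  60  72  75  75  76  75  72  68  49  95  96  97
120  82  83  82  82  81  79  77  70  63  75  76  75  73  70  71  70  70  67  49  49  56  97  97
126  80  83  85  87  79  79  76  74  78  79  79  79  78  76  69  46  47  46  47  47  49  48  93
132  82  82  84  83  80  79  74  78  80  82  81  81  80  78  75  63  46  46  47  49  48  49  50
138  81  82  81  81  79  78  76  80  81  83  82  82  81  80  77  73  46  47  47  47  49  48  50
144  79  80  80  79  79  76  78  80  81  83  83  83  82  79  77  74  49  71  
[... 182 characters left out ...]
  79  81  83  82  81  80  77
162  47  78  83  82  84  83  80  76  79  80  80  81  79  78  75  70  81  82  84  84  83  82  79
168  47  71  83  82  82  83  83  74  76  77  78  78  76  75  72  78  82  83  88  87  87 132 128
174  49  59  80  48  52  46  81  78  77  73  74  73  73  71  77  78  81  83  85  86 147 142 130
180  49  52  78  49  49  47  47  46  45  47  48  53  47  48  51  89  80  84 113 150 146 140 127
186  49  49  83  49  49  49  49  49  47  47  47  47  48  47  48  95 127 124 142 144 141 133 113
192  49  48  59  58  56  75  76  76  71  72  68  69  65  65  65  59  70  69  74  72  71  74  50
198  48  48  52  54  57  88 115 114 117 119 116 121 120 121 124 123 123 126  59  61  62  73  51
```

Ball B's centre is 41 mm above the tray centre (limit 55), resting still on three balls, and the robot is clear of everything. I'm handing in.

```bash
python3 -c "
from h import *
st(); print(manip.close_job())"
```

```text
t 14.02 F-frame tcp [-41.8  59.2 262.1] world [524.   19.7 262.1] force [-0.2  0.4 -1.4] q [ 0.59  0.84 -1.4   1.87  0.97  1.24  0.32] open 0.8
the job is handed in; nothing more can be done
None
```

The job is handed in, no verdict returned: the tray is home in the pocket and all four balls lie still in it, one resting on the other three at about 41 mm in the tray frame (limit 55 mm); the nudge briefly read about 28 N at the wrist, close to the 30 N ball limit.

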